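# Pin two label rolls in the bag-packing dispenser

## Robot

A 6-joint arm with a two-finger parallel gripper is mounted at the origin on the work surface. World frame = base frame: x ahead of the robot, y to its left, z up, the work surface at z = 0. Lengths are in m, angles in rad, forces in N, time in s.
With the tool pointing down it reaches from about 0.275 to 0.825 m from the base axis. Payload 4.9 kg.
Tool frame: the origin (TCP) lies midway between the tips of the shut fingers; the grasp point (between the pads) lies 19 mm behind it (bot.grip_depth is the distance from the TCP to the grasp point, in m); y points along the fingers, x is the direction in which the jaws open and shut, and the axes are right-handed (so a half turn about y gives the same grasp; the last joint's range is limited). The gripper opens to 85 mm and grips with 20 to 120 N. Pads are 22 mm wide; open, the fingers measure 114 mm over their backs; the gripper's body (76 mm by 85 mm) begins 54 mm behind the grasp point. The pads swing forward as they close: fully open they stand 13 mm farther back than shut.
Start: joints at [1.119, 0.326, -0.193, 1.052, 0, 1.437], TCP at [0.172, 0.522, 0.231] pointing down, gripper open.
Joint ranges: [-2.65, 2.65], [-0.97, 1.79], [-1.3, 1.35], [-1.93, 2.1], [-1.47, 1.37], [-3.14, 3.14]. Speed limits (rad/s): [2.57, 2.57, 3.14, 3.14, 3.14, 3.14].

## Interface

Orientations are given as a unit quaternion [w, x, y, z].
In Python, from cell import bot gives the robot as it stands. Calls block until the motion is done:
- bot.move_pose(position, orientation): joint-space move of the TCP to a pose.
- bot.move_linear(position, speed=0.15, rotation=None, until_force=None): straight line of the TCP; rotation=None keeps the orientation; speed is the mean speed in m/s. With until_force (N) it stops when the force on the tool has changed by that much, and returns True; else False.
- bot.goto_joints(angles): joint-space move.
- bot.set_gripper(opening, grasp_force=None): opening from 0.0 (shut) to 1.0 (fully open); grasp_force is the grip in N (None keeps the last); returns when the fingers have stopped.
- bot.wait(seconds).
- bot.solve_ik(position, orientation): joint angles nearest the present ones, or None.
- bot.camera(name): name is "side" or "top" or "wrist"; returns the picture (384x512x3 uint8, red, green, blue); there is no depth.
- bot.calibration(name): a dict with "mtx" (3x3 intrinsics, pixels), "k1" (the pictures are not rectified: a ray, as slopes to the right and down, at radius r is drawn at 1 + k1 r^2 times it, then the intrinsics apply), "extrinsics" (4x4, takes a point from world to camera coordinates); the wrist camera has in their place "hand_eye" (4x4, takes a point from camera to tool coordinates, whose origin is the TCP and whose axes are the tool frame's). Camera axes: x right, y down, z forward; pixel columns grow to the right and rows downward; lengths in m; the calibration is good to about 2 mm. A picture is of the moment at which its call begins: read the wrist's pose just before it. calibration takes no time and is no camera call.
A pose or a line that the arm cannot do raises bot.PlanningError and nothing moves.
- bot.close_job(): hands the job in, once; it reports no verdict.
Trained networks look in the newest picture that a camera, given by its name, has taken for a name from the list of things; names that differ only in an ending like _2 or _b are one class to them, and where a whole thing is asked for, a point or a joint stands for the part that bears it (a point fixed in the world has none). Each returns a list of dicts, best first, with "confidence" (0 to 1); they miss things now and then, are a little off and sometimes report something else, mostly with a low value. They report only what shows in the picture. A call takes as long as a camera call. They do not tell look-alikes from the thing itself.
- bot.search_frame(camera, thing): "bbox" ([left, top, width, height] in pixels, round what is visible of it).
Readings, each from a call of its own:
- bot.read_clock(): time.
- bot.read_joint_positions(): joint angles.
- bot.read_joint_vel(): joint speeds.
- bot.read_joint_efforts(): joint torques, N m.
- bot.read_position(): TCP position.
- bot.read_tool_rot(): TCP orientation.
- bot.read_ft_force(): force on the tool from outside, world axes, zero at the start.
- bot.read_moment(): the same for the moment, N m.
- bot.read_gripper_width(): opening from 0.0 (shut) to 1.0 (fully open).
Only numpy, scipy, OpenCV 4.12 (cv2) and the standard library are available. Lean on these libraries where they do the work, as an engineer would, in place of code of your own. Each camera call takes 0.05 s, during which the arm holds its last target.

## Task

The two label rolls are already sitting in the blue roll dispenser and need their spindle. Lift the long spindle with the orange knob out of the plywood rack and lower it upright through the upper arm, upper roll, middle arm and lower roll until its collar rests on the upper arm; keep hold of it until it is down rather than letting it drop in, then let go.

Things in the scene. Friction and masses are not known exactly. Their poses are not given: they have to be found in the camera images.
- long_spindle_knob (a point): Centre of the orange knob (upright, 26 across, 48 mm high). Collar (52 across, underside 30 mm below this point), then rod 16 across, 106 mm long, tapered tip 136 mm below this point. Loose, 0.2 kg. Hangs by its collar in one of three 20 mm holes, 80 mm apart, of a fixed plywood rack, top at 120 mm; lift 106 mm to free it, 140 to pass over the short green and black spindles (bystanders).
- dispenser: Blue roll dispenser, fixed. Origin: on the table, on its holes' vertical axis; y points to its spine (72 mm off, no higher than the upper arm). Holes 32 mm across on the axis: upper arm 108-116 mm above the table, middle arm 60-68, socket in the base plate, open at 20 mm, 16 deep. With the collar down the knob's centre is at 146 mm, the rod's tip at 10 mm.
- upper_roll_center (a point): Centre of the upper (yellow) label roll, half-way up: outside 82 mm, core hole 44 mm, 34 mm high. Loose, lying flat on the middle arm, its core roughly (within 5 mm) over the hole.
- lower_roll_center (a point): Centre of the lower (white) label roll, the same size, half-way up. Loose, lying flat on the base plate, its core roughly (within 5 mm) over the socket.
Mind the look-alikes: they are no part of the job. Leave any red or turquoise look-alike of the part that bears long_spindle_knob alone. Leave any green look-alike of the part that bears lower_roll_center alone.

How it is judged:
By the outcome, as a careful person would: the job done as asked, in the order asked, and still so for the second after the job is handed in, with the robot touching nothing.
It also fails if it takes over 42 s, if anything falls off the work surface, if the arm or the gripper's body presses on something with over 40 N, if the wrist force passes 120 N, or if a joint passes its speed limit or range.

## Working session

There is one attempt and no reset: what is moved stays moved. The work goes in short steps, each a Python script; the robot and the scene stay as the last script left them, time stands still between calls to the robot, and variables do not carry over. Pictures are saved under pics/ and viewed, and the job is handed in when it is done.

```bash
ls; mkdir -p pics
python3 - <<'E'
from cell import bot
import cv2, numpy as np
for n in ["side","top","wrist"]:
    im=bot.camera(n); cv2.imwrite(f"pics/a_{n}.png",im[:,:,::-1])
    for t in ["long_spindle_knob","dispenser","upper_roll_center","lower_roll_center"]:
        print(n,t,[(np.round(d["bbox"]).tolist(),round(d["confidence"],2)) for d in bot.search_frame(n,t)])
for n in ["side","top"]:
    c=bot.calibration(n); print(n,c)
print(bot.calibration("wrist"), bot.read_clock(), bot.read_tool_rot())
E
```

```text
pics
side long_spindle_knob [([298.0, 132.0, 13.0, 53.0], 0.88), ([258.0, 127.0, 20.0, 23.0], 0.79), ([226.0, 120.0, 14.0, 53.0], 0.75)]
side dispenser [([216.0, 233.0, 62.0, 90.0], 0.57)]
side upper_roll_center [([222.0, 243.0, 26.0, 33.0], 0.75), ([215.0, 234.0, 64.0, 91.0], 0.65)]
side lower_roll_center [([295.0, 275.0, 46.0, 39.0], 0.98), ([219.0, 274.0, 11.0, 16.0], 0.59)]
top long_spindle_knob [([351.0, 163.0, 28.0, 22.0], 0.88), ([366.0, 107.0, 27.0, 33.0], 0.69), ([358.0, 213.0, 29.0, 25.0], 0.64)]
top dispenser [([352.0, 164.0, 26.0, 20.0], 0.63), ([113.0, 165.0, 84.0, 72.0], 0.56)]
top upper_roll_center [([144.0, 170.0, 36.0, 43.0], 0.58)]
top lower_roll_center [([158.0, 188.0, 31.0, 30.0], 0.57), ([141.0, 250.0, 42.0, 43.0], 0.55)]
wrist long_spindle_knob []
wrist dispenser []
wrist upper_roll_center []
wrist lower_roll_center []
side {'mtx': array([[408.63658451,   0.        , 265.98785729],
       [  0.        , 408.63658451, 185.76046225],
       [  0.        ,   0.        ,   1.        ]]), 'k1': -0.029710354224298796, 'extrinsics': array([[-0.98753249, -0.15721692,  0
[... 564 characters left out ...]
.03212088, -0.98241108,  0.83359366],
       [ 0.        ,  0.        ,  0.        ,  1.        ]])}
{'mtx': array([[330.1773429 ,   0.        , 257.3821942 ],
       [  0.        , 330.1773429 , 189.31791206],
       [  0.        ,   0.        ,   1.        ]]), 'k1': -0.03140575837573833, 'hand_eye': array([[ 9.99999968e-01,  2.01697209e-04, -1.53186455e-04,
        -2.52346933e-04],
       [ 2.10868121e-04, -3.27997320e-01,  9.44678630e-01,
        -1.42708916e-01],
       [ 1.40294297e-04, -9.44678632e-01, -3.27997352e-01,
         8.45894966e-02],
       [ 0.00000000e+00,  0.00000000e+00,  0.00000000e+00,
         1.00000000e+00]])} 0.75 [ 0.57282398 -0.57280743 -0.41459841  0.41457507]
```

View pictures.

View pics/a_side.png

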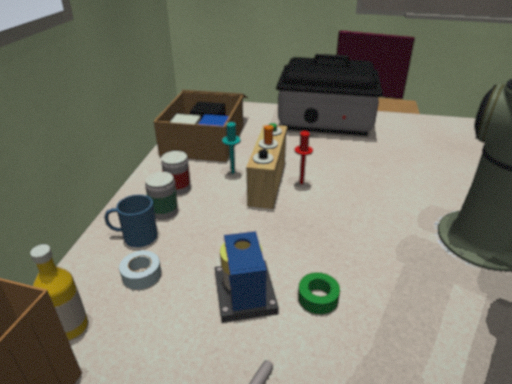

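View pics/a_top.png

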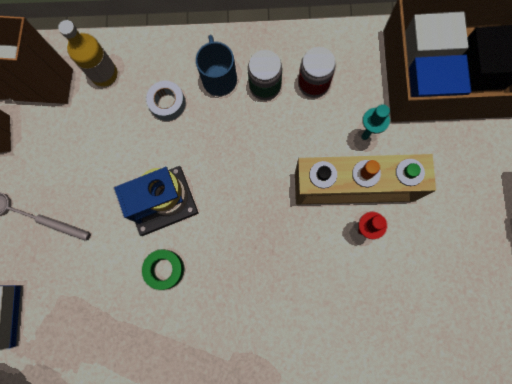

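View pics/a_wrist.png

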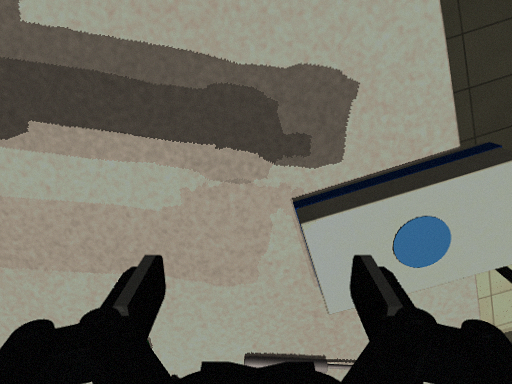

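```bash
cat > h.py <<'E'
from cell import bot
import cv2, numpy as np
from scipy.spatial.transform import Rotation as R
def rot(q): return R.from_quat([q[1],q[2],q[3],q[0]])
def quat(r): x,y,z,w=r.as_quat(); return [w,x,y,z]
def cam(name,pose=None):
    """returns mtx,k1, camera->world T"""
    c=bot.calibration(name)
    if name=="wrist":
        T=np.eye(4); T[:3,:3]=rot(pose[1]).as_matrix(); T[:3,3]=pose[0]
        return c["mtx"],c["k1"],T@c["hand_eye"]
    return c["mtx"],c["k1"],np.linalg.inv(c["extrinsics"])
def ray(C,uv):
    m,k,T=C
    p=cv2.undistortPoints(np.array([[uv]],float),m,np.array([k,0,0,0,0.]))[0,0]
    d=T[:3,:3]@np.r_[p,1]; return T[:3,3],d
def onz(C,uv,z):
    o,d=ray(C,uv); return o+d*(z-o[2])/d[2]
def proj(C,P):
    m,k,T=C
    Ti=np.linalg.inv(T); rv=cv2.Rodrigues(Ti[:3,:3])[0]
    return cv2.projectPoints(np.atleast_2d(np.array(P,float)),rv,Ti[:3,3],m,np.array([k,0,0,0,0.]))[0][:,0]
def blob(im,lo,hi,near,rad):
    h=cv2.cvtColor(im,cv2.COLOR_RGB2HSV); m=cv2.inRange(h,np.array(lo),np.array(hi))
    yy,xx=np.nonzero(m); s=np.hypot(xx-near[0],yy-near[1])<rad
    return xx[s],yy[s]
def down(yaw):
    """tool y down, tool x (jaws) at angle yaw in world xy"""
    x=np.array([np.cos(yaw),np.sin(yaw),0]); y=np.array([0,0,-1.]); z=np.cross(x,y)
    return quat(R.from_matrix(np.c_[x,y,z]))
E
python3 - <<'E'
from h import *
for n,near in (("top",(370,170)),("side",(268,135))):
    im=cv2.imread(f"pics/a_{n}.png")[:,:,::-1].copy()
    C=cam(n); x,y=blob(im,(5,150,100),(17,255,255),near,18)
    print(n,len(x),x.min(),x.max(),y.min(),y.max(),x.mean(),y.mean(), "z.15:",onz(C,(x.mean(),y.mean()),.15), "z.16", onz(C,(x.mean(),y.mean()),.16))
C=cam("top")
for uv in [(156,187),(147,195)]: print(uv,onz(C,uv,.116))
for uv in [(116,194),(167,170),(177,204),(127,219)]: print(uv,onz(C,uv,.116))
for uv in [(376,110),(372,223),(412,171),(323,174)]: print(uv,onz(C,uv,.16))
im=cv2.imread("pics/a_top.png"); 
cv2.imwrite("pics/a_z1.png",cv2.resize(im[150:250,95:215],None,fx=6,fy=6,interpolation=cv2.INTER_CUBIC)[:600])
im=cv2.imread("pics/a_side.png"); 
cv2.imwrite("pics/a_z2.png",cv2.resize(im[215:325,200:290],None,fx=5,fy=5,interpolation=cv2.INTER_CUBIC))
E
```

```text
top 153 365 379 160 173 372.34640522875816 166.5686274509804 z.15: [ 0.55379666 -0.1659797   0.15      ] z.16 [ 0.55129793 -0.16344468  0.16      ]
side 65 264 272 125 143 268.2153846153846 131.41538461538462 z.15: [ 0.55071764 -0.17985875  0.15      ] z.16 [ 0.54765885 -0.15935128  0.16      ]
(156, 187) [0.53670489 0.23652673 0.116     ]
(147, 195) [0.52171806 0.25349596 0.116     ]
(116, 194) [0.52559826 0.31286257 0.116     ]
(167, 170) [0.569379   0.21577203 0.116     ]
(177, 204) [0.50250535 0.19609417 0.116     ]
(127, 219) [0.47688485 0.29045775 0.116     ]
(376, 110) [ 0.65705525 -0.17780319  0.16      ]
(372, 223) [ 0.45035237 -0.15516054  0.16      ]
(412, 171) [ 0.54068654 -0.23177969  0.16      ]
(323, 174) [ 0.5408129  -0.07553782  0.16      ]
```

View pics/a_z1.png

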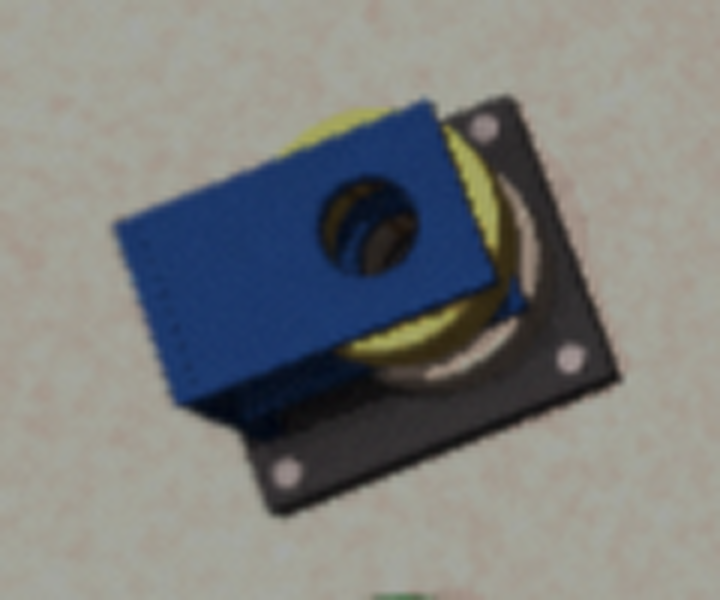

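View pics/a_z2.png

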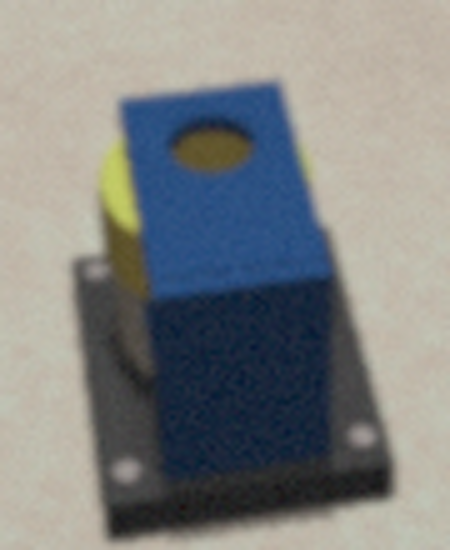

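Run:
```python
from h import *
q=bot.read_tool_rot(); print(rot(q).as_matrix().round(2))
for yaw in (0,np.pi/2,np.pi,-np.pi/2):
    for p in ([.537,.236,.25],[.551,-.164,.29],[.551,-.164,.131]):
        s=bot.solve_ik(p,down(yaw)); print(yaw,None if s is None else np.round(s,2))
```

```text
[[ 0.31  0.   -0.95]
 [ 0.95  0.    0.31]
 [ 0.   -1.   -0.  ]]
0 [ 0.29  0.38 -0.06  1.13  0.    1.86]
0 [-0.42  0.34 -0.02  1.21  0.    1.15]
0 [-0.42  0.46 -0.27  0.85  0.    1.15]
1.5707963267948966 [ 0.29  0.38 -0.06  1.13  0.    0.29]
1.5707963267948966 [-0.42  0.34 -0.02  1.21  0.   -0.42]
1.5707963267948966 [-0.42  0.46 -0.27  0.85  0.   -0.42]
3.141592653589793 [ 0.29  0.38 -0.06  1.13  0.   -1.28]
3.141592653589793 [-0.42  0.34 -0.02  1.21  0.   -1.99]
3.141592653589793 [-0.42  0.46 -0.27  0.85  0.   -1.99]
-1.5707963267948966 [ 0.29  0.38 -0.06  1.13  0.   -2.85]
-1.5707963267948966 [-0.42  0.34 -0.02  1.21  0.    2.72]
-1.5707963267948966 [-0.42  0.46 -0.27  0.85  0.    2.72]
```

Run:
```python
from h import *
import json
P={}
for nm,p in (("disp",[.537,.236,.25]),("knob",[.551,-.164,.30])):
    bot.move_pose(p,down(0))
    pose=(bot.read_position().tolist(),np.array(bot.read_tool_rot()).tolist())
    im=bot.camera("wrist"); cv2.imwrite(f"pics/b_{nm}.png",im[:,:,::-1]); P[nm]=pose; print(pose)
    if nm=="disp":
        for t in ["dispenser","upper_roll_center","lower_roll_center"]: print(t,[(np.round(d["bbox"]).tolist(),round(d["confidence"],2)) for d in bot.search_frame("wrist",t)])
    else: print([(np.round(d["bbox"]).tolist(),round(d["confidence"],2)) for d in bot.search_frame("wrist","long_spindle_knob")])
json.dump(P,open("P.json","w")); print(bot.read_clock())
```

```text
([0.5363842399036169, 0.23691561383686047, 0.25001940011056584], [0.7072137856011318, -0.7069992346568157, -0.0005003644116674156, 0.0007023431133494551])
dispenser [([184.0, 63.0, 131.0, 157.0], 0.92)]
upper_roll_center [([216.0, 126.0, 89.0, 83.0], 0.95)]
lower_roll_center [([84.0, 107.0, 83.0, 73.0], 0.91), ([250.0, 173.0, 15.0, 0.0], 0.39)]
([0.5511501647058068, -0.1629726761936945, 0.29986079403657867], [0.7072928543869716, -0.7069203702154224, -0.00039948726098025, 0.0004987158995890395])
[([331.0, 159.0, 52.0, 58.0], 0.93), ([133.0, 142.0, 53.0, 50.0], 0.64), ([230.0, 137.0, 49.0, 49.0], 0.57)]
4.2417
```

View pics/b_disp.png

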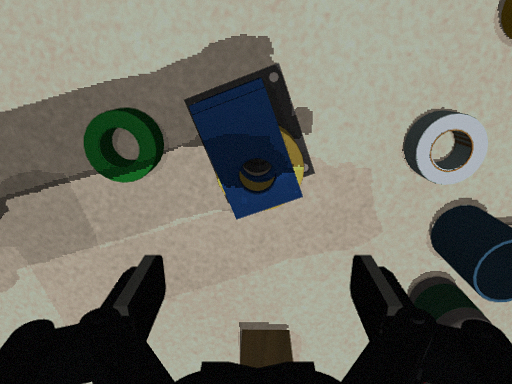

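View pics/b_knob.png

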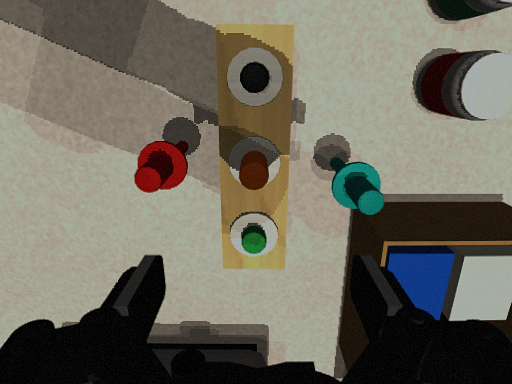

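Run:
```python
import cv2
im=cv2.imread("pics/b_knob.png"); a=cv2.resize(im[120:210,215:295],None,fx=6,fy=6,interpolation=cv2.INTER_CUBIC)
im=cv2.imread("pics/b_disp.png"); b=cv2.resize(im[140:220,215:305],None,fx=7,fy=7,interpolation=cv2.INTER_CUBIC)
cv2.imwrite("pics/b_z1.png",cv2.convertScaleAbs(a,alpha=1.6));cv2.imwrite("pics/b_z2.png",cv2.convertScaleAbs(b,alpha=1.8))
```

```text
(no output)
```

View pics/b_z1.png

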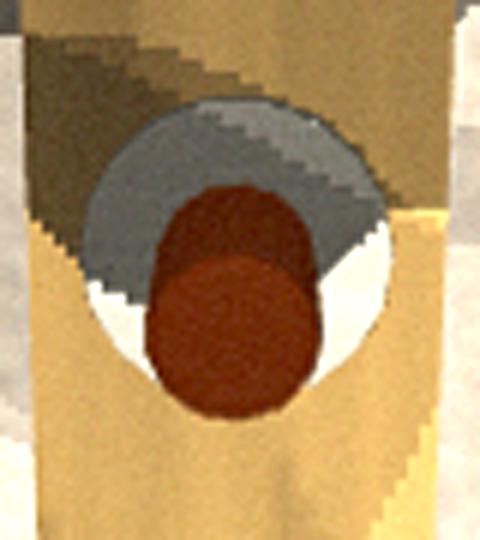

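View pics/b_z2.png

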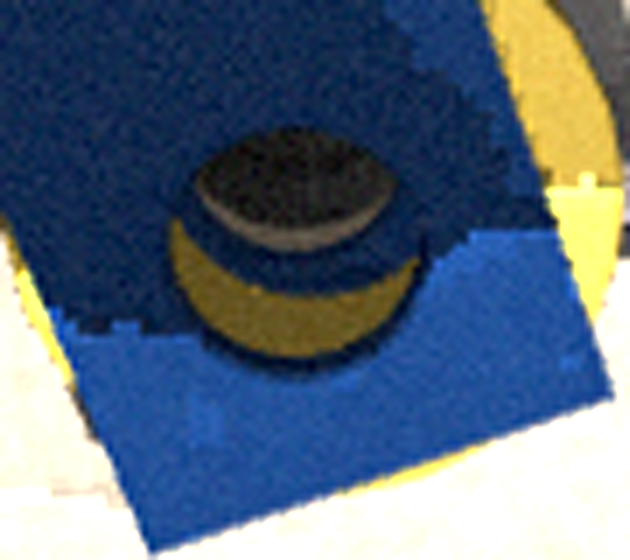

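Run:
```python
from h import *
import json
P=json.load(open("P.json"))
def up(x0,y0,f,x,y): return (x0+(x+.5)/f-.5, y0+(y+.5)/f-.5)
C=cam("wrist",P["knob"])
print("knobtop",onz(C,up(215,120,6,233.5,337),.174),"collar",onz(C,up(215,120,6,237,241),.126))
for n,uv,z in (("red",(149,178),.16),("tur",(370,201),.16),("redbase",(182,135),0),("turbase",(332,153),0)): print(n,onz(C,uv,z))
D=cam("wrist",P["disp"])
print("hole",onz(D,up(215,140,7,297,253),.116))
# predicted outlines overlay
t=np.linspace(0,2*np.pi,60)
def circ(c,r,z): return np.c_[c[0]+r*np.cos(t),c[1]+r*np.sin(t),0*t+z]
def draw(im,C,P,x0,y0,f,col):
    p=(proj(C,P)-[x0,y0]+.5)*f-.5; cv2.polylines(im,[np.int32(p.round())],True,col,1)
a=cv2.imread("pics/b_z1.png"); c=onz(C,up(215,120,6,233.5,337),.174)
draw(a,C,circ(c,.013,.174),215,120,6,(0,255,0)); draw(a,C,circ(c,.013,.126),215,120,6,(0,255,0)); draw(a,C,circ(c,.026,.126),215,120,6,(255,0,255))
b=cv2.imread("pics/b_z2.png"); c=onz(D,up(215,140,7,297,253),.116)
for z,col in ((.116,(0,255,0)),(.108,(0,255,255)),(.068,(255,0,255)),(.060,(255,255,0)),(.020,(0,0,255))): draw(b,D,circ(c,.016,z),215,140,7,col)
cv2.imwrite("pics/b_o1.png",a); cv2.imwrite("pics/b_o2.png",b)
```

```text
knobtop [ 0.5478371  -0.15961785  0.174     ] collar [ 0.54785258 -0.15765694  0.126     ]
red [ 0.45373527 -0.16606021  0.16      ]
tur [ 0.65483977 -0.18788379  0.16      ]
redbase [ 0.44957486 -0.15500415  0.        ]
turbase [ 0.65322483 -0.17940987  0.        ]
hole [0.53601179 0.23781562 0.116     ]
```

View pics/b_o1.png

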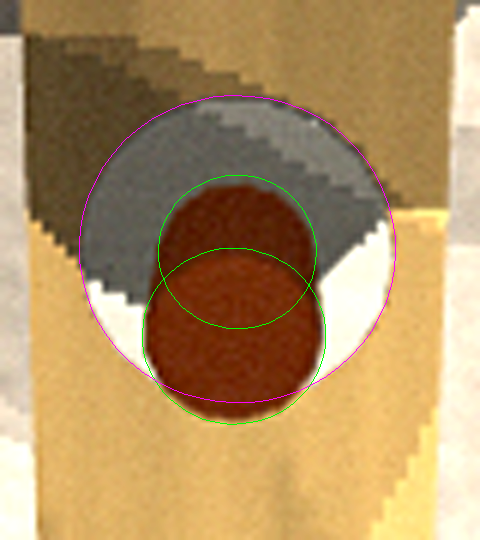

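View pics/b_o2.png

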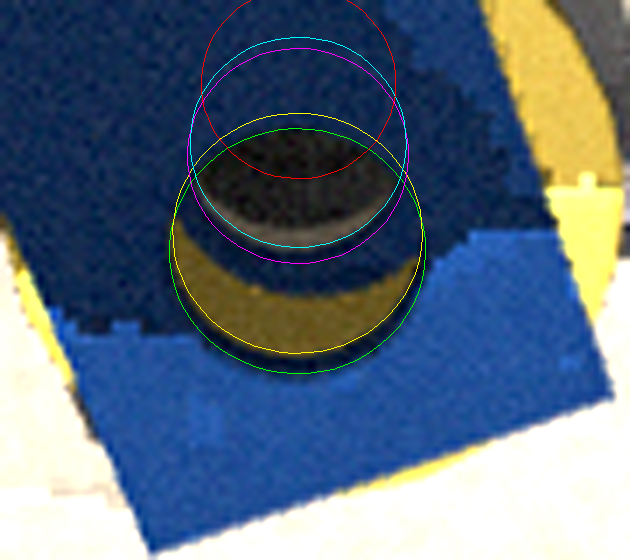

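Run:
```python
from h import *
K=[.5478,-.1590]
bot.set_gripper(.7,60)
bot.move_linear([*K,.22],speed=.2,rotation=down(0))
print("hit",bot.move_linear([*K,.131],speed=.12,until_force=8))
print(bot.read_position(),bot.read_ft_force())
bot.set_gripper(0,60)
print(bot.read_gripper_width(),bot.read_position(),bot.read_ft_force(),bot.read_clock())
for n in ("side","wrist"): cv2.imwrite(f"pics/c_{n}.png",bot.camera(n)[:,:,::-1])
bot.move_linear([*K,.171],speed=.08)
print(bot.read_gripper_width(),bot.read_position(),bot.read_ft_force(),bot.read_clock())
for n in ("side","wrist","top"): cv2.imwrite(f"pics/d_{n}.png",bot.camera(n)[:,:,::-1])
```

```text
hit False
[ 0.54856458 -0.15932169  0.13196774] [0.43372407 0.38288342 0.34813393]
0.2887365449388465 [ 0.54826236 -0.15924966  0.13192258] [-0.91752293 -0.12833185  5.60306488] 6.475
0.2841643893167428 [ 0.54753126 -0.15887727  0.17065573] [ 0.48749552 -0.51390944 -3.5471133 ] 7.225
```

Run:
```python
import cv2,numpy as np
z=lambda f,y,x,h,w,s: cv2.resize(cv2.imread(f)[y:y+h,x:x+w],None,fx=s,fy=s,interpolation=cv2.INTER_CUBIC)
cv2.imwrite("pics/d_z.png",np.hstack([z("pics/c_side.png",60,200,160,130,3),z("pics/d_side.png",60,200,160,130,3)]))
```

```text
(no output)
```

View pics/d_z.png

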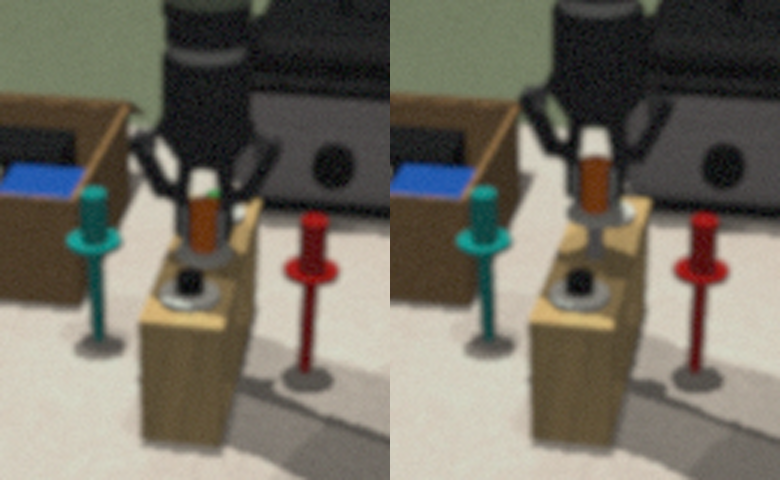

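View pics/d_wrist.png

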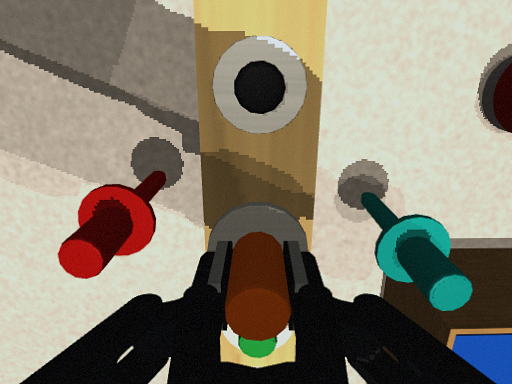

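Run:
```python
from h import *
import json
K=[.5478,-.1590]; H=[.536,.2375]
bot.move_linear([*K,.290],speed=.15)
bot.move_linear([*H,.290],speed=.2)
bot.wait(.3)
pose=(bot.read_position().tolist(),np.array(bot.read_tool_rot()).tolist()); json.dump(pose,open("E.json","w"))
print(pose,bot.read_gripper_width(),bot.read_ft_force(),bot.read_clock())
for n in ("side","wrist","top"): cv2.imwrite(f"pics/e_{n}.png",bot.camera(n)[:,:,::-1])
z=lambda f,y,x,h,w,s: cv2.resize(cv2.imread(f)[y:y+h,x:x+w],None,fx=s,fy=s,interpolation=cv2.INTER_CUBIC)
cv2.imwrite("pics/e_z.png",np.hstack([z("pics/e_side.png",120,180,200,130,3),z("pics/e_top.png",100,90,200,130,3)]))
```

```text
([0.5360828788173412, 0.23718955430757485, 0.2900436215208365], [-0.7071019505726239, 0.707111558724207, -0.00018045567826760933, 0.0002060358246538765]) 0.2857908630565689 [ 0.95545032  1.35894513 -2.10908193] 10.75
```

View pics/e_z.png

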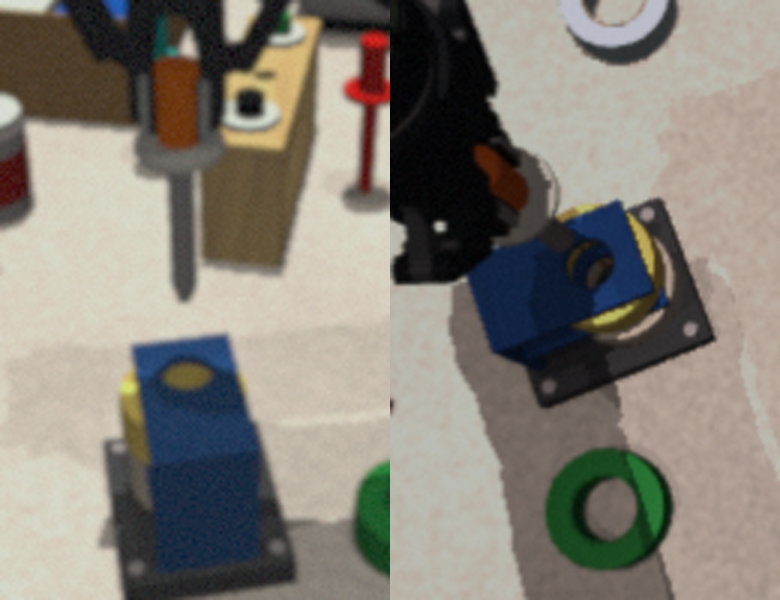

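View pics/e_wrist.png

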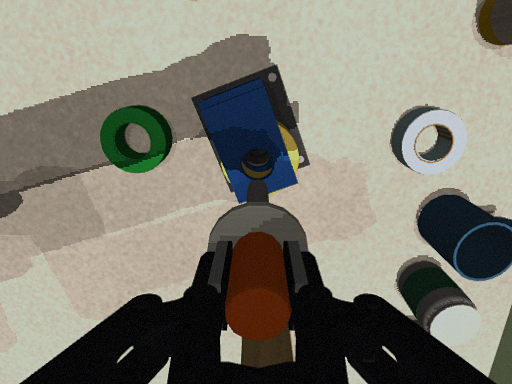

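Run:
```python
from h import *
import json
pose=json.load(open("E.json")); H=np.array(pose[0][:2]); 
L=[[*H,z] for z in (.116,.169,.173,.275,.281,.309)]
im=cv2.imread("pics/e_z.png")
for n,x0,y0,ox in (("side",180,120,0),("top",90,100,390)):
    p=(proj(cam(n),L)-[x0,y0]+.5)*3-.5+[ox,0]; print(n,p.round(1).tolist())
    for a in p: cv2.circle(im,tuple(np.int32(a.round())),2,(0,255,0),-1)
w=cv2.imread("pics/e_wrist.png"); p=proj(cam("wrist",pose),L); print(p.round(1).tolist())
s=4; w=cv2.resize(w[130:260,190:330],None,fx=s,fy=s,interpolation=cv2.INTER_CUBIC)
for a in (p-[190,130]+.5)*s-.5: cv2.circle(w,tuple(np.int32(a.round())),2,(0,255,0),-1)
cv2.imwrite("pics/e_o.png",im); cv2.imwrite("pics/e_ow.png",w)
```

```text
side [[187.1, 371.2], [184.9, 305.1], [184.8, 299.9], [180.1, 156.0], [179.8, 146.7], [178.4, 102.6]]
top [[587.9, 263.0], [565.2, 244.8], [563.3, 243.4], [508.8, 200.0], [505.1, 197.0], [486.8, 182.4]]
[[257.4, 164.8], [257.4, 181.2], [257.4, 182.7], [257.3, 241.6], [257.3, 247.1], [257.2, 278.5]]
```

View pics/e_o.png

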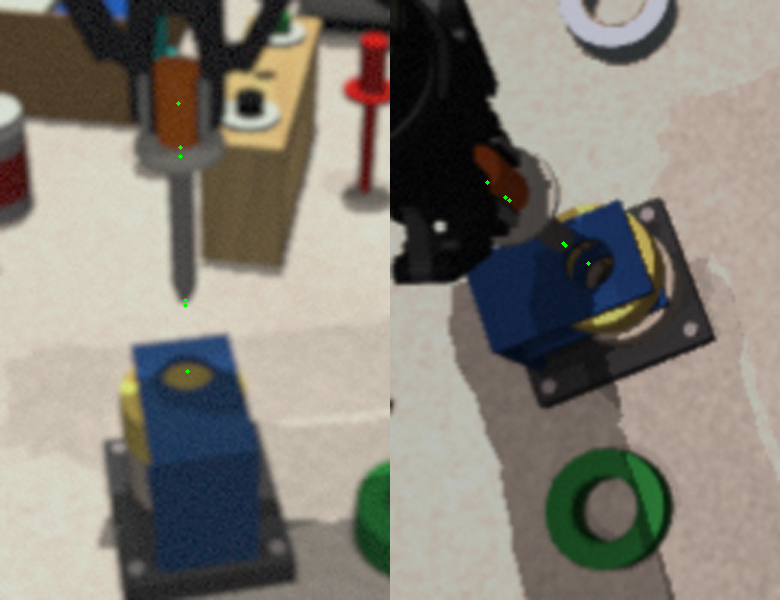

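View pics/e_ow.png

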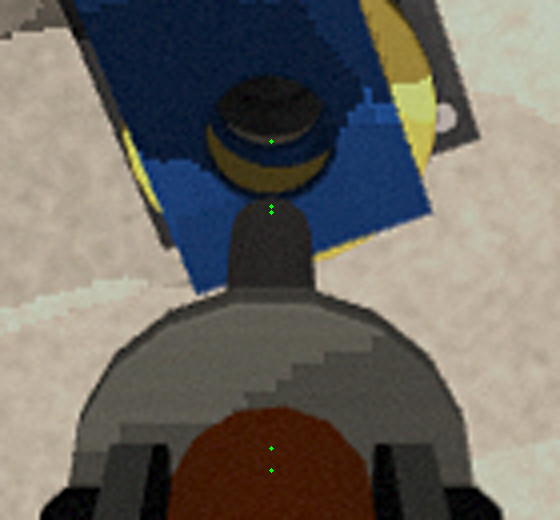

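Run:
```python
from h import *
H=[.536,.2378]
r=bot.move_linear([*H,.20],speed=.12,until_force=10); print(r,bot.read_position(),bot.read_ft_force())
if not r:
    r=bot.move_linear([*H,.140],speed=.08,until_force=10); print(r,bot.read_position(),bot.read_ft_force())
if not r:
    bot.wait(.2)
    r=bot.move_linear([*H,.1255],speed=.03,until_force=5); print(r,bot.read_position(),bot.read_ft_force())
print(bot.read_gripper_width(),bot.read_clock())
for n in ("side","wrist","top"): cv2.imwrite(f"pics/f_{n}.png",bot.camera(n)[:,:,::-1])
z=lambda f,y,x,h,w,s: cv2.resize(cv2.imread(f)[y:y+h,x:x+w],None,fx=s,fy=s,interpolation=cv2.INTER_CUBIC)
cv2.imwrite("pics/f_z.png",np.hstack([z("pics/f_side.png",120,180,200,130,3),z("pics/f_top.png",100,90,200,130,3)]))
```

```text
False [0.53654747 0.23798077 0.20072899] [ 0.64860899  0.16445888 -2.12974453]
False [0.53645752 0.23794812 0.14049236] [-0.15651994 -0.37204212 -1.72322134]
True [0.5360013  0.23782479 0.12794652] [0.37423034 0.1311919  3.59091472]
0.28619152730761666 13.3333
```

View pics/f_z.png

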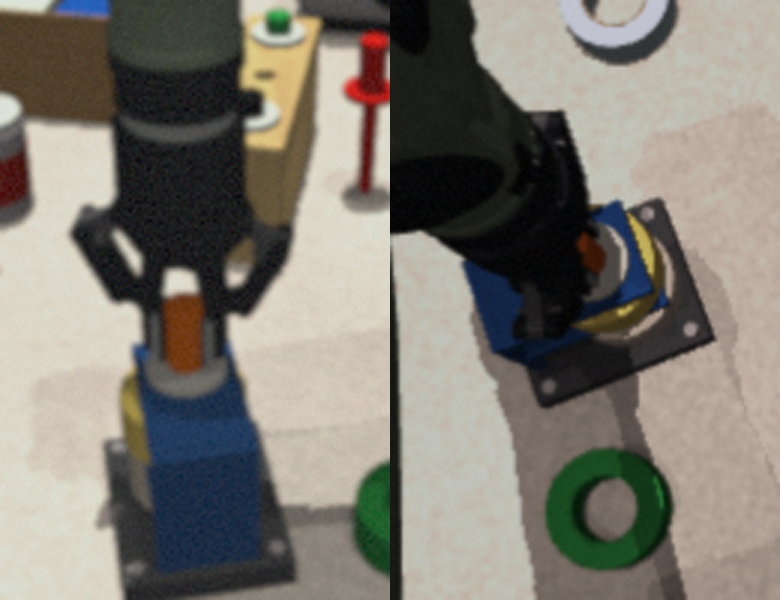

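Contact came at z = 0.128, exactly where the collar should rest. I'll release and retreat upward.

Run:
```python
from h import *
bot.set_gripper(.65); bot.wait(.3)
print(bot.read_gripper_width(),bot.read_ft_force())
p=bot.read_position()
bot.move_linear([p[0],p[1],.27],speed=.1)
bot.wait(.3); print(bot.read_ft_force(),bot.read_clock())
for n in ("side","wrist","top"): cv2.imwrite(f"pics/g_{n}.png",bot.camera(n)[:,:,::-1])
z=lambda f,y,x,h,w,s: cv2.resize(cv2.imread(f)[y:y+h,x:x+w],None,fx=s,fy=s,interpolation=cv2.INTER_CUBIC)
cv2.imwrite("pics/g_z.png",np.hstack([z("pics/g_side.png",190,180,150,130,3),z("pics/g_wrist.png",80,180,150,130,3)]))
C=cam("side"); h=[.536,.2378]; print(proj(C,[[*h,.122],[*h,.146],[*h,.170]]))
```

```text
0.6516189840464004 [ 0.56869238  1.09417357 -0.3018411 ]
[-0.55484982 -0.59308969 -0.24395962] 16.0667
[[241.92390026 241.2039425 ]
 [241.60246138 231.35210347]
 [241.27040152 221.14570307]]
```

View pics/g_z.png

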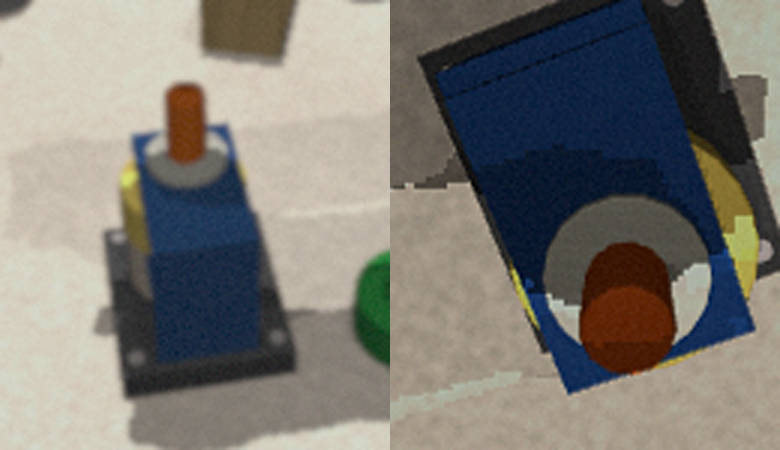

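View pics/g_top.png

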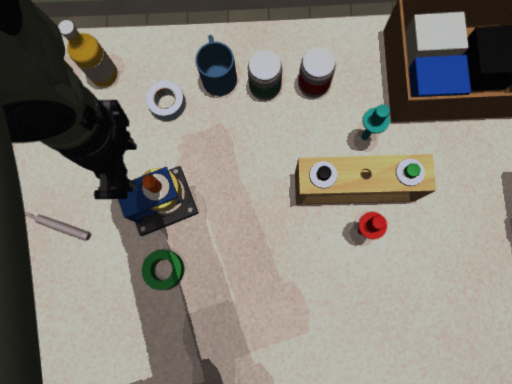

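The spindle is seated upright with its collar flat on the upper arm. The rolls, the short spindles and the look-alikes have not been disturbed.

Run:
```python
from cell import bot
print(bot.close_job())
```

```text
the job is handed in; nothing more can be done
None
```

The long orange-knobbed spindle is in the dispenser, with its collar resting on the upper arm, and the job is handed in. It finished at about 16 s of the 42 s allowed.

**What I did:** I found the knob and the dispenser hole with the wrist camera and gripped the knob at 60 N. I lifted the spindle about 159 mm and carried it over the black spindle. I then lowered it through both arms and both rolls while holding it. The tool met resistance at z = 0.128 m, which is the expected seated height. Only then did I open the gripper and back off upward.

**Last checks:**
- **Spindle:** the side and wrist pictures show it upright, with the collar flat on the upper arm.
- **Rest of the scene:** in the pictures, both rolls are still in place, and the short spindles and the red, turquoise and green look-alikes have not visibly moved.
- **Gripper:** it is clear of everything, and the force on the tool is back to about zero.

**Small disagreement:** before insertion the side camera put the hole about 3 mm from where the wrist camera did. That was well inside the 8 mm clearance, and the spindle went down with no contact until the collar landed. No check failed.

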